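# Rub down the sprung bed of the tray sealer

## Robot

A 7-joint arm with a two-finger parallel gripper is mounted at the origin on the work surface. World frame = base frame: x ahead of the robot, y to its left, z up, the work surface at z = 0. Lengths are in m, angles in rad, forces in N, time in s.
With the tool pointing down it reaches from about 0.35 to 0.9 m from the base axis. Payload 8.1 kg.
Tool frame: the origin (TCP) lies on the centre line of the jaws, within the pads' length; the fingertips stand r.tips_ahead ahead of it and the grasp point (between the pads) is the TCP (r.tips_ahead is the distance from the TCP to the fingertips, in m); z points along the fingers, y is the line along which they close (so a half turn about z gives the same grasp; the last joint's range is limited). The gripper opens to 92 mm and grips with 3 to 60 N. Pads are 19 mm wide; open, the fingers measure 130 mm over their backs; the gripper's body (75 mm by 190 mm) begins 47 mm behind the grasp point.
Start: joints at [-0.103, 0.434, 0.025, 1.573, -0.012, 1.134, -0.075], TCP at [0.625, -0, 0.246] pointing down, gripper open.
Joint ranges: [-2.62, 2.62], [-0.44, 2.09], [-1.27, 1.32], [0.08, 2.57], [-1.32, 4.46], [0.12, 2], [-2.74, 2.74]. Speed limits (rad/s): [2.22, 2.22, 3.01, 3.01, 3.14, 3.14, 3.14].

## Interface

Orientations are given as a rotation vector (axis times angle).
In Python, from workcell import r gives the robot as it stands. The module is installed in compiled form; this text tells all that it offers.
- The arm moves only by the tool play_rows, never from a script. Its argument "deltas" is a list that holds one entry, the list of rows, each a list of 7 numbers: the closure, from 0 (fully open) to 1 (shut), then the shift along the tool's x, y, z in m, then the turn, a rotation vector about the tool's x, y, z in rad. A call has 1 to 10 rows; each row shifts and turns the commanded pose from where the row before left it, along the tool's axes as they then stand; what a row does not reach is not made up. A row lasts 1/8 s, in which the tool goes at most 62.5 mm and 10.7 degrees, less where a joint would pass 70% of its speed; a pose out of reach is approached as far as the arm can. A call with a gripper value outside its range is refused whole. The fingers move at their own pace and stop on an object; "grip_force" is the grip in N (left out, the last holds). Time passes only in rows, so rows that do not move let the fingers close. It gives the time, the measured TCP pose, the force, the opening and the grip force at its end, in the units of the state.
- r.get_state(): the state, without advancing time (a new reading comes with each control period).
- r.read_camera(name): name is "scene" or "side" or "wrist"; returns a dict with "color" (480x640x3 uint8, red, green, blue), "camera_matrix" (3x3 intrinsics, pixels), "R" (3x3) and "t" (3): a world point X has camera coordinates R X + t. Camera axes: x right, y down, z forward; pixel columns grow to the right and rows downward; lengths in m; the calibration is good to about 2 mm. A picture is of the moment at which its call begins. There is no depth.
- r.hand_in(): hands the job in; it is judged then, once.
Trained networks look in the newest picture that a camera, given by its name, has taken for a name from the list of things; names that differ only in an ending like _2 or _b are one class to them, and where a whole thing is asked for, a point or a joint stands for the part that bears it (a point fixed in the world has none). Each returns a list of dicts, best first, with "score" (0 to 1); they miss things now and then, are a little off and sometimes report something else, mostly with a low value. They report only what shows in the picture. A call takes as long as a camera call. They do not tell look-alikes from the thing itself.
- r.masks_of(target, camera): "mask" (480x640 bool, what is visible of it) and "centre" ([row, column] in pixels, amid what is visible of it).
The state is a dict: "t": time; "joint_positions": joint angles; "qvel": joint speeds; "joint_efforts": joint torques, N m; "tcp_pos": TCP position; "ee_rot": TCP orientation; "force": force on the tool from outside, world axes, zero at the start; "moment": the same for the moment, N m; "grip_width": finger opening in m; "grip_force": force on a finger pad.
Only numpy, scipy, OpenCV 4.12 (cv2) and the standard library are available. Lean on these libraries where they do the work, as an engineer would, in place of code of your own. Each camera call takes 0.05 s, during which the arm holds its last target. There are 200 camera calls.

## Task

Rub down the steel bed of the tray sealer with the wider of the two rubbing blocks from the tray: set it flat and square across the bed at the control-panel end, press until the bed sinks about half-way on its springs, and sweep it in one steady stroke along the middle of the bed to the far end, neither letting the bed spring up nor pushing it to its stop. Then put the block back in its tray, standing on its stone and let go; leave the small block where it lies.

Things in the scene. Friction and masses are not known exactly. Their poses are not given: they have to be found in the camera images.
- block_handle (a point): Wider rubbing block, loose in the tray: stone sole 50 mm (x) by 76 mm (y), 18 mm high; on it an upright wooden handle rib 18 mm thick (x), 62 mm long (y), from 18 to 61 mm above the underside. About 0.22 kg. This point: centre of the rib, 41 mm above the underside. z is up. Grasp the rib across its 18 mm from above.
- bed_top (a point): Centre of the upper face of the sealer's steel bed: level plate 240 mm long (x), 84 mm wide (y), top 82 mm above the bench when free. It moves only straight down on springs, 14 mm to its stop: 2.4 N starts it, 0.7 N more per mm (about 7 N half-way); it springs up when freed. This point sinks with it. Control-panel end: -x (robot's side); far end: +x.
- sealer: Low white and grey tray sealer that carries the bed, fixed; at most 56 mm high, so below the bed all round. Origin under the bed's centre, axes as the bed's; sloping panel with blue display at its -x end. In the stroke the block's 76 mm side spans the bed (block x along bed x, either way round); its centre starts over the bed's first 60 mm and ends over the last 60 mm.
- tray_in (a point): Centre of the inner floor of the shallow grey tray, fixed on the bench: 140 mm (x) by 250 mm (y) outside, walls 4 mm thick, rim 16 mm and inner floor 4 mm above the bench. The two blocks stand in it side by side along y, centres about 115 mm apart.
- small_block_handle (a point): Small rubbing block, a bystander in the tray: like the wide one (same materials, height and 50 mm in x) but only 40 mm in y, its rib 34 mm long. This point: centre of its rib, 41 mm above its underside. Not to be used or shifted.
There are look-alikes about, which are no part of the job. What is shaped like the part that bears block_handle but blue or red is not meant.

How it is judged:
On the way, in this order (a step that is already met when the one before it is completed fails the run):
1. the block is pressed flat and square on the bed over the 60 mm at the control-panel end, the bed sunk part-way (2 to 12.5 mm) (distance of bed_top from where it was at the start of the episode between 0.002 and 0.0125 m and z of block_handle in the frame of bed_top between 0.035 and 0.047 m and y of block_handle in the frame of bed_top between -0.02 and 0.02 m and angle between the x axis of block_handle and the x axis of bed_top, either way round below 0.26 rad and angle between block_handle's own z axis and vertical below 0.18 rad and x of block_handle in the frame of bed_top between -0.125 and -0.06 m), for 0.15 s.
2. it passes the middle of the bed, still pressing it part-way down (distance of bed_top from where it was at the start of the episode between 0.002 and 0.0125 m and z of block_handle in the frame of bed_top between 0.035 and 0.047 m and y of block_handle in the frame of bed_top between -0.02 and 0.02 m and angle between the x axis of block_handle and the x axis of bed_top, either way round below 0.26 rad and angle between block_handle's own z axis and vertical below 0.18 rad and x of block_handle in the frame of bed_top between -0.025 and 0.025 m), for 0.1 s.
3. it reaches the last 60 mm at the far end, still pressing it part-way down (distance of bed_top from where it was at the start of the episode between 0.002 and 0.0125 m and z of block_handle in the frame of bed_top between 0.035 and 0.047 m and y of block_handle in the frame of bed_top between -0.02 and 0.02 m and angle between the x axis of block_handle and the x axis of bed_top, either way round below 0.26 rad and angle between block_handle's own z axis and vertical below 0.18 rad and x of block_handle in the frame of bed_top between 0.06 and 0.125 m), for 0.1 s.
At the end, for the whole second after the job is handed in: The wide block stands at rest on its stone on the tray's floor (tilt under 10 degrees, centre within 50 mm in x and 105 mm in y of the tray's centre, height right within 6 mm), the small block is within 20 mm of where it began, and the bed is up again (within 2 mm) (x of block_handle in the frame of tray_in between -0.05 and 0.05 m and y of block_handle in the frame of tray_in between -0.105 and 0.105 m and z of block_handle in the frame of tray_in between 0.035 and 0.047 m and angle between block_handle's own z axis and vertical below 0.17 rad and linear speed of block below 0.02 m/s and distance of small_block_handle from where it was at the start of the episode below 0.02 m and distance of bed_top from where it was at the start of the episode below 0.002 m); the robot touches nothing.
It fails at once if the bed is pushed to its stop (sunk more than 13.5 mm) (distance of bed_top from where it was at the start of the episode above 0.0135 m).
It fails at once if over the middle 100 mm of the bed, the block is less than 12 mm above it without pressing it down (less than 1 mm sunk): contact lost in mid-stroke (distance of bed_top from where it was at the start of the episode below 0.001 m and x of block_handle in the frame of bed_top between -0.05 and 0.05 m and y of block_handle in the frame of bed_top between -0.06 and 0.06 m and z of block_handle in the frame of bed_top below 0.053 m).
It fails at once if the small block is shifted by more than 20 mm (distance of small_block_handle from where it was at the start of the episode above 0.02 m).
It also fails if it takes over 58 s, if anything falls off the work surface, if the arm or the gripper's body presses on something with over 40 N, if the wrist force passes 120 N, or if a joint passes its speed limit or range.

## Working session

There is one attempt and no reset: what is moved stays moved. The work goes in short steps, Python scripts to look and compute and a tool call to move; the robot and the scene stay as the last step left them, time stands still between calls to the robot, and variables do not carry over. Pictures are saved under pics/ and viewed, at most 10 in all, crops included, and the job is handed in when it is done.

Besides the shell and the picture viewer there is one more tool, called as name(argument=value, ...) on one line, values as JSON. play_rows: Moves the arm, as the interface text tells. Its arguments: {"type":"object","properties":{"deltas":{"type":"array"},"grip_force":{"type":"number"}},"required":["deltas"]}

```bash
mkdir -p pics; cat > h.py <<'E'
import numpy as np, cv2
from workcell import r
def cam(n):
    c=r.read_camera(n); return c
def save(c,f): cv2.imwrite('pics/'+f,c['color'][:,:,::-1])
def ray(c,row,col,z):
    d=np.linalg.inv(c['camera_matrix'])@[col,row,1]; R=np.array(c['R']);t=np.array(c['t'])
    o=-R.T@t; d=R.T@d; return o+d*(z-o[2])/d[2]
def proj(c,X):
    p=c['camera_matrix']@(np.array(c['R'])@X+c['t']); return p[:2]/p[2]
E
python3 - <<'E'
from h import *
print(r.tips_ahead, r.get_state())
for n in ['scene','side']:
    c=cam(n); save(c,n+'0.png'); print(n,-np.array(c['R']).T@c['t'])
    for th,z in [('block_handle',.045),('small_block_handle',.045),('bed_top',.082),('sealer',.05),('tray_in',.01)]:
        try:
            for m in r.masks_of(th,n)[:4]: print(n,th,round(m['score'],2),np.round(m['centre']),m['mask'].sum(),ray(c,*m['centre'],z).round(3))
        except Exception as e: print(th,e)
E
```

```text
0.019 {'t': 0.0, 'joint_positions': array([-0.1026121 ,  0.43523798,  0.02494848,  1.57412729, -0.01159338,
        1.13395536, -0.07508424]), 'qvel': array([-9.79155039e-05,  1.19400002e-04, -1.44657961e-03,  7.87743861e-04,
       -1.68785298e-03, -2.08196798e-04, -4.91378413e-04]), 'joint_efforts': array([ 3.89017032e-04, -6.67853522e+01,  9.84863900e-01, -3.14464223e+01,
       -6.05165795e-02,  4.27553023e-02,  1.12382318e-04]), 'tcp_pos': array([ 6.24514890e-01, -3.55965368e-05,  2.44923655e-01]), 'ee_rot': array([-2.22074163e+00, -2.22070335e+00,  1.90634528e-03]), 'force': array([ 0.14329663, -0.17948161,  0.53470428]), 'moment': array([-0.03321667, -0.04183512,  0.03773815]), 'grip_force': 0.0, 'grip_width': 0.09195158611543507}
scene [ 1.12396357 -0.24678271  0.91993107]
scene block_handle 0.96 [269. 247.] 883 [ 0.537 -0.254  0.045]
scene block_handle 0.96 [206. 284.] 725 [ 0.38  -0.135  0.045]
scene block_handle 0.76 [250. 175.] 714 [ 0.441 -0.404  0.045]
scene block_handle 0.61 [335. 273.] 1047 [ 0.706 -0.233  0.045]
scene small_block_handle 0.62 [264. 297.] 426 [ 0.553 -0.145  0.045]
scene bed_top 0.59 [222. 442.] 3122 [0.557 0.195 0.082]
scene sealer 0.6 [237. 440.] 7601 [0.576 0.189 0.05 ]
scene tray_in 0.73 [275. 277.] 4613 [ 0.547 -0.192  0.01 ]
side [-0.03373437  0.73748159  0.68832131]
side block_handle 0.95 [222. 442.] 772 [ 0.382 -0.36   0.045]
side block_handle 0.83 [217. 311.] 531 [ 0.655 -0.179  0.045]
side block_handle 0.62 [255. 434.] 684 [ 0.332 -0.21   0.045]
side block_handle 0.59 [276. 406.] 944 [ 0.344 -0.1    0.045]
side small_block_handle 0.76 [245. 343.] 492 [ 0.518 -0.118  0.045]
side bed_top 0.79 [303. 239.] 3999 [0.525 0.212 0.082]
side sealer 0.83 [332. 252.] 12264 [0.48  0.229 0.05 ]
side tray_in 0.75 [251. 355.] 2463 [ 0.51 -0.16  0.01]
```

View pics/scene0.png

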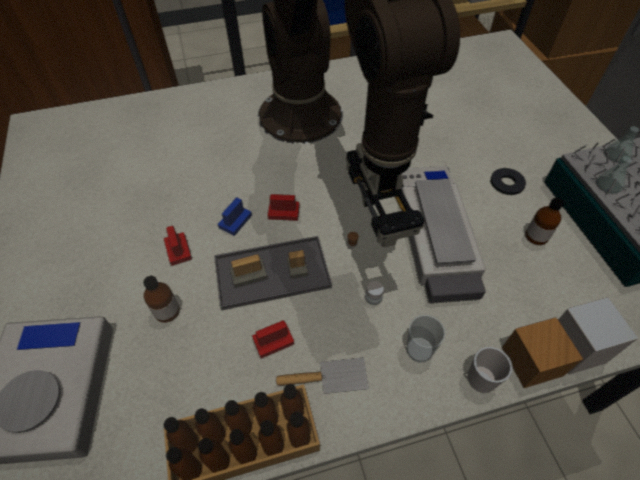

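View pics/side0.png

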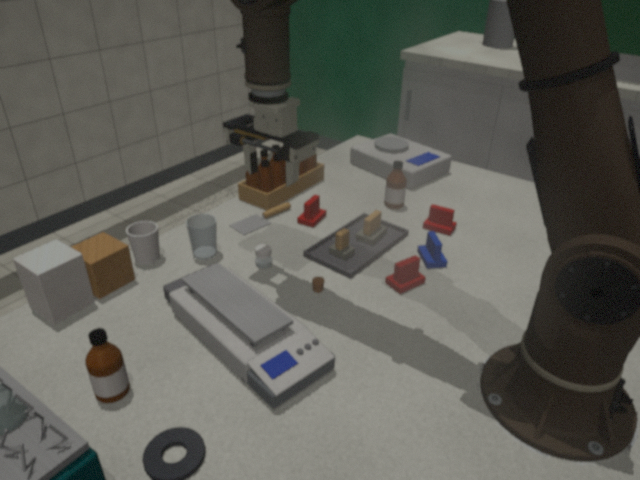

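Wanted: the natural-wood wide block. Things it could be taken for, scene pixels (col,row): wood wide (247,269), wood small (297,264), red (283,206), (178,245) and (273,338), blue (235,216). I choose (247,269), the longer wooden rib in the tray, and will check it with the wrist camera.

play_rows(deltas=[[[0,-0.06,-0.022,0,0,0,0],[0,-0.06,-0.022,0,0,0,0],[0,-0.06,-0.022,0,0,0,0],[0,-0.06,-0.022,0,0,0,0],[0,0,0,0,0,0,0],[0,0,0,0,0,0,0]]])

```text
t: 1.35
tcp_pos: [0.5391, -0.2344, 0.2458]
ee_rot: [-2.222, -2.221, -0.001]
force: [0.2, 0.6, 0.2]
grip_width: 0.0918
grip_force: 0.0
```

```bash
python3 - <<'E'
from h import *
s=r.get_state();print(s['tcp_pos'],s['ee_rot'])
c=cam('wrist'); save(c,'w1.png'); print(-np.array(c['R']).T@c['t'])
for n in ['wrist','scene','side']:
  c=cam(n)
  for th,z in [('block_handle',.045),('small_block_handle',.045),('bed_top',.082),('tray_in',.004)]:
    for m in r.masks_of(th,n)[:4]:
        p=np.argwhere(m['mask']).astype(np.float32); w=[ray(c,a,b,z)[:2] for a,b in cv2.boxPoints(cv2.minAreaRect(p))]
        print(n,th,round(m['score'],2),np.round(m['centre']),m['mask'].sum(),ray(c,*m['centre'],z).round(3),np.round(w,3).tolist())
E
```

```text
[ 0.5390664  -0.23439049  0.24578498] [-2.22192720e+00 -2.22070186e+00 -1.03664708e-03]
[ 0.53928274 -0.16453314  0.38363048]
wrist block_handle 0.9 [234. 302.] 2999 [ 0.524 -0.25   0.045] [[0.547, -0.21], [0.501, -0.212], [0.502, -0.292], [0.551, -0.29]]
wrist block_handle 0.73 [119. 149.] 4495 [ 0.377 -0.135  0.045] [[0.36, -0.096], [0.332, -0.164], [0.392, -0.178], [0.417, -0.109]]
wrist block_handle 0.69 [235. 154.] 3826 [ 0.368 -0.25   0.045] [[0.366, -0.202], [0.321, -0.246], [0.375, -0.303], [0.42, -0.255]]
wrist block_handle 0.61 [215. 457.] 3533 [ 0.685 -0.228  0.045] [[0.706, -0.191], [0.653, -0.193], [0.664, -0.272], [0.719, -0.269]]
wrist small_block_handle 0.8 [132. 318.] 1927 [ 0.54  -0.147  0.045] [[0.516, -0.123], [0.513, -0.161], [0.561, -0.164], [0.563, -0.126]]
wrist tray_in 0.87 [166. 314.] 24128 [ 0.536 -0.181  0.004] [[0.466, -0.071], [0.441, -0.328], [0.611, -0.335], [0.608, -0.076]]
scene block_handle 0.91 [334. 274.] 1010 [ 0.705 -0.23   0.045] [[0.676, -0.202], [0.688, -0.278], [0.747, -0.268], [0.737, -0.195]]
scene block_handle 0.86 [247. 175.] 688 [ 0.431
[... 929 characters left out ...]
 -0.319], [0.404, -0.238], [0.307, -0.134], [0.287, -0.203]]
side block_handle 0.77 [230. 371.] 683 [ 0.502 -0.214  0.045] [[0.553, -0.324], [0.534, -0.173], [0.46, -0.133], [0.472, -0.272]]
side block_handle 0.76 [218. 442.] 677 [ 0.391 -0.375  0.045] [[0.454, -0.434], [0.408, -0.302], [0.335, -0.31], [0.373, -0.439]]
side small_block_handle 0.68 [245. 344.] 430 [ 0.516 -0.119  0.045] [[0.583, -0.159], [0.515, -0.063], [0.474, -0.094], [0.539, -0.193]]
side bed_top 0.87 [303. 236.] 3973 [0.528 0.216 0.082] [[0.705, 0.121], [0.659, 0.236], [0.4, 0.281], [0.416, 0.189]]
side tray_in 0.78 [250. 356.] 2419 [ 0.516 -0.173  0.004] [[0.605, -0.463], [0.614, -0.086], [0.473, 0.002], [0.44, -0.312]]
```

View pics/w1.png

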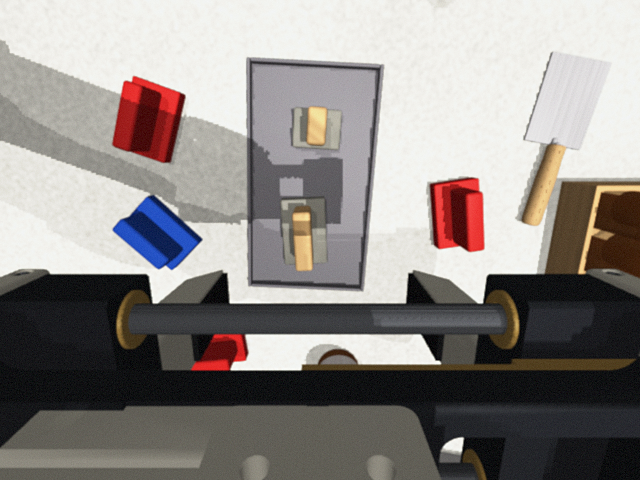

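The wrist picture shows the wide block at (303,235), rib about (293–314, 207–271), in the tray. The small block is at (316,127). The red and blue look-alikes lie outside the tray. Next is a close crop, with the rib measured by colour.

```bash
python3 - <<'E'
from h import *
c=cam('wrist'); I=c['color']
cv2.imwrite('pics/crop.png',cv2.resize(I[50:300,230:400,::-1],None,fx=3,fy=3,interpolation=2)[:,:][150:750])
h=cv2.cvtColor(I,cv2.COLOR_RGB2HSV)
w=((h[...,0]>8)&(h[...,0]<28)&(h[...,1]>70)).astype(np.uint8); w[:50]=0;w[300:]=0;w[:,:230]=0;w[:,400:]=0
n,l,st,ce=cv2.connectedComponentsWithStats(w)
for i in range(1,n):
    if st[i,4]>100:
        b=cv2.boxPoints(cv2.minAreaRect(np.argwhere(l==i).astype(np.float32)))
        print(st[i],b.round(1).tolist(),[ray(c,a,d,.065)[:2].round(4).tolist() for a,d in b])
# sole mask corners at z=.022
m=r.masks_of('block_handle','wrist')[0]; b=cv2.boxPoints(cv2.minAreaRect(np.argwhere(m['mask']).astype(np.float32)))
print(b.round(1).tolist(),[ray(c,a,d,.022)[:2].round(4).tolist() for a,d in b])
print(c['t'],proj(c,np.array([.524,-.25,.004])))
E
```

```text
[306 106  22  40 743] [[105.5, 307.70001220703125], [144.3000030517578, 305.3999938964844], [145.39999389648438, 325.0], [106.5999984741211, 327.29998779296875]] [[0.5305, -0.1264], [0.5282, -0.16], [0.5464, -0.161], [0.5482, -0.1274]]
[ 292  206   21   65 1192] [[205.5, 310.6000061035156], [206.1999969482422, 291.3999938964844], [270.6000061035156, 293.79998779296875], [269.79998779296875, 313.0]] [[0.5327, -0.2172], [0.514, -0.2179], [0.5152, -0.2844], [0.5349, -0.2836]]
[[176.60000610351562, 482.5], [178.10000610351562, 429.5], [252.1999969482422, 431.5], [250.8000030517578, 484.5]] [[0.7173, -0.1928], [0.6603, -0.1944], [0.6701, -0.2781], [0.7305, -0.2764]]
[-0.53910639 -0.25909956  0.32736185] [304.31612623 224.69692763]
```

View pics/crop.png

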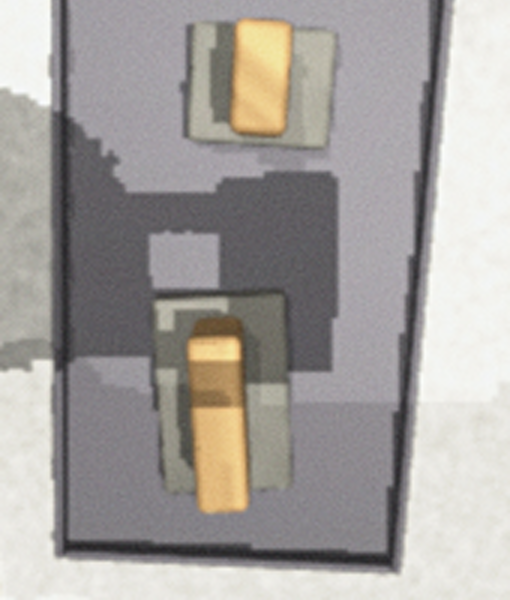

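```bash
python3 - <<'E'
from h import *
c=cam('wrist')
f=lambda x,y,z:ray(c,100+y/3,230+x/3,z)[:2].round(4)
print('sole',[f(*p,.022) for p in [(153,295),(286,290),(291,488),(165,490)]])
print('rib',[f(*p,.065) for p in [(188,338),(242,338),(248,510),(198,513)]])
print('small sole',[f(*p,.022) for p in [(188,22),(336,30),(330,149),(188,140)]])
print('tray rim outer bottom',[f(*p,.016) for p in [(55,555),(398,570)]])
print(r.get_state()['t'])
E
```

```text
sole [array([ 0.4994, -0.2164]), array([ 0.548 , -0.2145]), array([ 0.5505, -0.2908]), array([ 0.502 , -0.2917])]
rib [array([ 0.5152, -0.2243]), array([ 0.5327, -0.2243]), array([ 0.5345, -0.2838]), array([ 0.5174, -0.2849])]
small sole [array([ 0.514, -0.123]), array([ 0.5645, -0.1256]), array([ 0.5632, -0.1648]), array([ 0.5132, -0.1618])]
tray rim outer bottom [array([ 0.4568, -0.3212]), array([ 0.5938, -0.3276])]
2.3
```

play_rows(deltas=[[[0,-0.01,-0.007,0.04,0,0,-0.033],[0,-0.01,-0.007,0.05,0,0,0],[0,0,0,0.04,0,0,0],[0,0,0,0,0,0,0],[0,0,0,0,0,0,0]]])

```text
t: 2.92
tcp_pos: [0.5263, -0.2552, 0.1172]
ee_rot: [2.183, 2.257, 0.001]
force: [0.5, 0.2, 0.1]
grip_width: 0.0917
grip_force: 0.0
```

play_rows(deltas=[[[0,0,-0.001,0.04,0,0,0],[0,0,0,0.03,0,0,0],[0,0,0,0,0,0,0],[0,0,0,0,0,0,0],[1,0,0,0,0,0,0],[1,0,0,0,0,0,0],[1,0,0,0,0,0,0],[1,0,0,0,0,0,0],[1,0,0,0,0,0,0]]], grip_force=35)

```text
t: 4.05
tcp_pos: [0.5242, -0.255, 0.0457]
ee_rot: [-2.184, -2.258, 0.0]
force: [0.1, -0.1, -0.1]
grip_width: 0.0465
grip_force: 0.0
```

play_rows(deltas=[[[1,0,0,0,0,0,0],[1,0,0,0,0,0,0],[1,0,0,0,0,0,0],[1,0,0,0,0,0,0],[1,0,0,0,0,0,0],[1,0,0,0,0,0,0]]])

```text
t: 4.8
tcp_pos: [0.5241, -0.255, 0.0457]
ee_rot: [-2.184, -2.258, 0.0]
force: [-0.9, -0.1, -0.5]
grip_width: 0.0178
grip_force: 35.0
```

play_rows(deltas=[[[1,0,0,-0.03,0,0,0],[1,0,0,-0.06,0,0,0],[1,0,0,-0.06,0,0,0],[1,0.03,0,-0.06,0,0,0],[1,0.06,0.005,-0.04,0,0,0],[1,0.06,0.005,0,0,0,0],[1,0.06,0.005,0,0,0,0.05],[1,0.06,0.005,0,0,0,0.1],[1,0.05,0,0,0,0,0.08],[1,0,0,0,0,0,0]]])

```text
t: 6.05
tcp_pos: [0.5434, 0.0604, 0.2858]
ee_rot: [-2.42, -1.999, -0.001]
force: [-0.4, -0.9, -3.5]
grip_width: 0.0177
grip_force: 35.0
```

```bash
python3 - <<'E'
from h import *
s=r.get_state();print(s['t'],s['tcp_pos'],s['ee_rot'],s['force'],s['grip_width'])
for n in ['wrist','scene','side']:
  c=cam(n)
  if n=='wrist': save(c,'w2.png')
  for m in r.masks_of('bed_top',n)[:2]:
        p=np.argwhere(m['mask']).astype(np.float32)
        w=np.array([ray(c,a,b,.082)[:2] for a,b in p],np.float32)
        rc=cv2.minAreaRect(w)
        print(n,round(m['score'],2),np.round(m['centre']),len(p),rc,cv2.boxPoints(rc).round(3).tolist())
E
```

```text
6.05 [0.5434155  0.06037631 0.28575082] [-2.42041715e+00 -1.99926274e+00 -1.26279041e-03] [-0.38836669 -0.93971837 -3.48881108] 0.01768820031892408
wrist 0.78 [ 69. 289.] 24568 ((0.5458464026451111, 0.20291942358016968), (0.0843069925904274, 0.2384926825761795), 79.14118194580078) [[0.42100000381469727, 0.18400000035762787], [0.6549999713897705, 0.13899999856948853], [0.6710000038146973, 0.22200000286102295], [0.43700000643730164, 0.2669999897480011]]
scene 0.66 [222. 443.] 3219 ((0.5494886636734009, 0.20085641741752625), (0.08899831771850586, 0.24620532989501953), 78.80543518066406) [[0.41999998688697815, 0.1809999942779541], [0.6620000004768372, 0.13300000131130219], [0.6790000200271606, 0.22100000083446503], [0.43700000643730164, 0.2680000066757202]]
side 0.57 [300. 236.] 3978 ((0.5405362844467163, 0.20700597763061523), (0.0900728851556778, 0.2468412071466446), 78.92486572265625) [[0.41100001335144043, 0.18700000643730164], [0.652999997138977, 0.13899999856948853], [0.6700000166893005, 0.22699999809265137], [0.42800000309944153, 0.2750000059604645]]
```

View pics/w2.png

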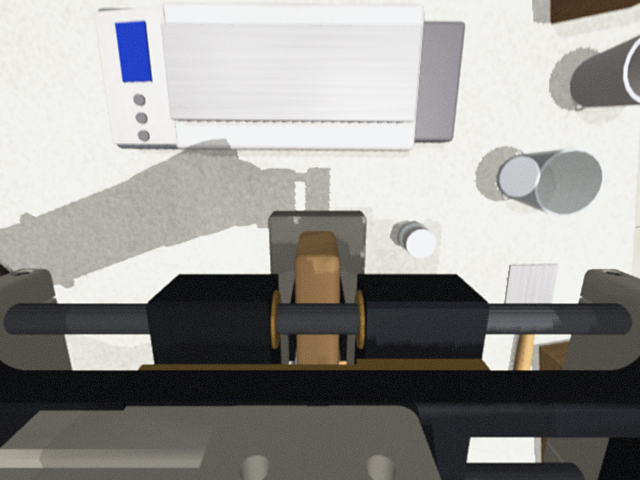

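The wrist picture shows the sealer: blue display at (133,52) on the left, which is -x, and the bed spanning (163–422, 10–120). The block is held square below, its sole at (318,240). The bed centre is about (0.5455, 0.2035), yaw −11°, and the tool is already aligned with it.

play_rows(deltas=[[[1,0.03,-0.04,0,0,0,0],[1,0.05,-0.04,0.01,0,0,0],[1,0.04,-0.035,0.04,0,0,0],[1,0.02,0,0.04,0,0,0],[1,0,0,0.04,0,0,0],[1,0,0,0.015,0,0,0],[1,0,0,0,0,0,0],[1,0,0,0,0,0,0]]])

```text
t: 7.35
tcp_pos: [0.4623, 0.2097, 0.1454]
ee_rot: [2.43, 1.99, 0.004]
force: [-0.7, 0.2, -3.0]
grip_width: 0.0178
grip_force: 35.0
```

```bash
python3 - <<'E'
from h import *
s=r.get_state();print(s['t'],s['tcp_pos'],s['ee_rot'],s['force'],s['moment'])
c=cam('wrist'); save(c,'w3.png')
R=cv2.Rodrigues(s['ee_rot'])[0]; print(R.round(4))
a=-.192;d=s['tcp_pos'][:2]-[.5455,.2035]; print(d@[np.cos(a),np.sin(a)],d@[-np.sin(a),np.cos(a)])
E
```

```text
7.35 [0.46229725 0.2097269  0.14544903] [2.42991301 1.99036914 0.00361896] [-0.6847428   0.1711579  -3.03468073] [ 0.02057248 -0.00411016 -0.03062667]
[[ 0.1969  0.9804  0.0021]
 [ 0.9804 -0.1969  0.001 ]
 [ 0.0014  0.0019 -1.    ]]
-0.08286209462115013 -0.009764479618068596
```

View pics/w3.png

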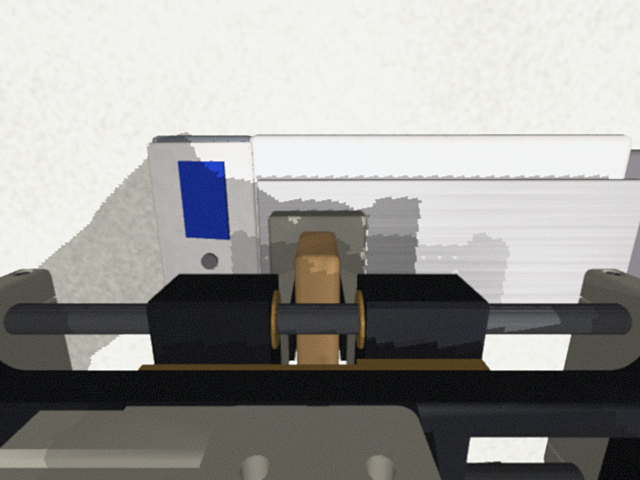

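The block's sole at (318,240) sits over the bed's panel end, with its front edge at row 212 and the bed edge at row 180. It is about 9 mm off the bed's midline in y. I'll shift it to the middle and come down to contact.

play_rows(deltas=[[[1,0.005,-0.003,0,0,0,0],[1,0.004,-0.002,0.004,0,0,0],[1,0,0,0.006,0,0,0],[1,0,0,0.006,0,0,0],[1,0,0,0.005,0,0,0],[1,0,0,0.003,0,0,0],[1,0,0,0,0,0,0],[1,0,0,0,0,0,0]]])

```text
t: 8.4
tcp_pos: [0.4579, 0.2193, 0.1201]
ee_rot: [2.429, 1.992, -0.001]
force: [-2.6, -2.0, 1.9]
grip_width: 0.0176
grip_force: 35.0
```

```bash
cat > s.py <<'E'
from h import *
s=r.get_state();print(s['t'],s['tcp_pos'].round(4),s['force'].round(1),s['moment'].round(2))
R=cv2.Rodrigues(s['ee_rot'])[0]; print(R.round(4)[:,2],np.arctan2(R[1,1],R[0,1]))
a=-.192;d=s['tcp_pos'][:2]-[.5455,.2035]; print(d@[np.cos(a),np.sin(a)],d@[-np.sin(a),np.cos(a)])
E
python3 s.py
```

```text
8.4 [0.4579 0.2193 0.1201] [-2.6 -2.   1.9] [-0.38  0.53  0.04]
[-3.e-04 -3.e-04 -1.e+00] -0.19725587387970958
-0.0890506639389737 -0.0011965544040803808
```

play_rows(deltas=[[[1,0,0,0.0015,0,0,0],[1,0,0,0.0015,0,0,0],[1,0,0,0,0,0,0],[1,0,0,0,0,0,0],[1,0,0,0,0,0,0],[1,0,0.006,0,0,0,0],[1,0,0.01,0,0,0,0],[1,0,0.01,0,0,0,0]]])

```text
t: 9.4
tcp_pos: [0.4841, 0.2152, 0.1172]
ee_rot: [-2.428, -1.993, -0.001]
force: [-3.8, 0.9, 4.0]
grip_width: 0.018
grip_force: 35.0
```

```bash
python3 s.py
```

```text
9.4 [0.4841 0.2152 0.1172] [-3.8  0.9  4. ] [ 0.15  0.99 -0.07]
[ 5.e-04  9.e-04 -1.e+00] -0.19637938549860678
-0.06252517578085898 -0.0002506479797250987
```

play_rows(deltas=[[[1,0,0.01,0,0,0,0],[1,0,0.01,0,0,0,0],[1,0,0.01,0,0,0,0],[1,0,0.01,0,0,0,0],[1,0,0.01,0,0,0,0],[1,0,0.01,0,0,0,0],[1,0,0.01,0,0,0,0]]])

```text
t: 10.28
tcp_pos: [0.5528, 0.2006, 0.117]
ee_rot: [2.429, 1.992, -0.0]
force: [-4.3, 0.6, 4.4]
grip_width: 0.0179
grip_force: 35.0
```

```bash
python3 s.py
```

```text
10.275 [0.5528 0.2006 0.117 ] [-4.3  0.6  4.4] [0.24 1.05 0.03]
[-0.e+00 -1.e-04 -1.e+00] -0.19713578482536984
0.007714820640007533 -0.0014670922826833766
```

play_rows(deltas=[[[1,0,0.01,0,0,0,0],[1,0,0.01,0,0,0,0],[1,0,0.01,0,0,0,0],[1,0,0.01,0,0,0,0],[1,0,0.01,0,0,0,0],[1,0,0.01,0,0,0,0],[1,0,0.01,0,0,0,0],[1,0,0.012,0,0,0,0],[1,0,0,0,0,0,0],[1,0,0,0,0,0,0]]])

```text
t: 11.52
tcp_pos: [0.6346, 0.1841, 0.1177]
ee_rot: [2.428, 1.989, 0.005]
force: [4.1, -1.3, 4.2]
grip_width: 0.0179
grip_force: 35.0
```

```bash
python3 s.py
```

```text
11.525 [0.6346 0.1841 0.1177] [ 4.1 -1.3  4.2] [-0.23 -0.98  0.04]
[ 0.0041 -0.     -1.    ] -0.19797464688575417
0.09119251070214361 -0.002051988809360099
```

play_rows(deltas=[[[1,0,0,-0.02,0,0,0],[1,0,0,-0.04,0,0,0],[1,0,0,-0.04,0,0,0],[1,-0.03,0,-0.03,0,0,0],[1,-0.055,-0.005,0,0,0,0],[1,-0.055,-0.005,0,0,0,0],[1,-0.055,-0.005,0,0,0,0],[1,-0.055,-0.005,0,0,0,0],[1,-0.055,0,0,0,0,0],[1,-0.055,0,0,0,0,0]]])

```text
t: 12.78
tcp_pos: [0.541, -0.1658, 0.2463]
ee_rot: [-2.428, -1.992, 0.001]
force: [1.1, -0.2, -1.9]
grip_width: 0.0175
grip_force: 35.0
```

play_rows(deltas=[[[1,-0.05,0,0,0,0,0],[1,-0.04,0,0,0,0,0],[1,0,0,0,0,0,-0.12],[1,0,0,0,0,0,-0.11],[1,0,0,0,0,0,0],[1,0,0,0,0,0,0]]])

```text
t: 13.52
tcp_pos: [0.5245, -0.2524, 0.2466]
ee_rot: [-2.187, -2.255, 0.001]
force: [-0.2, -0.1, -3.5]
grip_width: 0.0182
grip_force: 35.0
```

```bash
python3 s.py
```

```text
13.525 [ 0.5245 -0.2524  0.2466] [-0.2 -0.1 -3.5] [-0.05 -0.04  0.05]
[-8.e-04  3.e-04 -1.e+00] 0.03063083230255533
0.0663502346661152 -0.45155996855212366
```

play_rows(deltas=[[[1,-0.002,0,0.04,0,0,0],[1,0,0,0.05,0,0,0],[1,0,0,0.05,0,0,0],[1,0,0,0.03,0,0,0],[1,0,0,0.01,0,0,0],[1,0,0,0.01,0,0,0],[1,0,0,0.006,0,0,0],[1,0,0,0,0,0,0],[1,0,0,0,0,0,0]]])

```text
t: 14.65
tcp_pos: [0.5253, -0.2549, 0.0517]
ee_rot: [2.184, 2.257, 0.001]
force: [-0.9, -0.3, -3.2]
grip_width: 0.0179
grip_force: 35.0
```

```bash
python3 s.py
```

```text
14.65 [ 0.5253 -0.2549  0.0517] [-0.9 -0.3 -3.2] [0.01 0.   0.  ]
[ 1.1e-03 -4.0e-04 -1.0e+00] 0.032771453202070186
0.06765851469429936 -0.45378487531245015
```

play_rows(deltas=[[[1,0,0,0.003,0,0,0],[1,0,0,0.0025,0,0,0],[1,0,0,0,0,0,0],[1,0,0,0,0,0,0]]])

```text
t: 15.15
tcp_pos: [0.525, -0.2547, 0.0456]
ee_rot: [2.185, 2.258, 0.0]
force: [-1.2, 0.7, 1.4]
grip_width: 0.0179
grip_force: 35.0
```

On the floor (contact force seen). Release and withdraw.

play_rows(deltas=[[[0,0,0,0,0,0,0],[0,0,0,0,0,0,0],[0,0,0,0,0,0,0],[0,0,0,0,0,0,0],[0,0,0,0,0,0,0],[0,0,0,0,0,0,0],[0,0,0,0,0,0,0],[0,0,0,0,0,0,0]]])

```text
t: 16.15
tcp_pos: [0.5249, -0.2547, 0.0455]
ee_rot: [2.185, 2.258, 0.0]
force: [0.7, -0.0, 1.2]
grip_width: 0.0906
grip_force: 0.0
```

play_rows(deltas=[[[0,0,0,-0.02,0,0,0],[0,0,0,-0.04,0,0,0],[0,0,0,-0.06,0,0,0],[0,0,0,-0.06,0,0,0],[0,0,0,0,0,0,0],[0,0,0,0,0,0,0],[0,0,0,0,0,0,0],[0,0,0,0,0,0,0]]])

```text
t: 17.15
tcp_pos: [0.5243, -0.2544, 0.2242]
ee_rot: [-2.183, -2.256, 0.001]
force: [-0.2, -0.0, 0.8]
grip_width: 0.0918
grip_force: 0.0
```

```bash
python3 - <<'E'
from h import *
c=cam('wrist'); save(c,'w4.png')
s=r.get_state();print(s['t'],s['tcp_pos'],s['force'],s['grip_width'])
E
```

```text
17.2 [ 0.52445116 -0.25452291  0.22439796] [ 0.75530622 -0.43521311  0.1366214 ] 0.09204708091013622
```

View pics/w4.png

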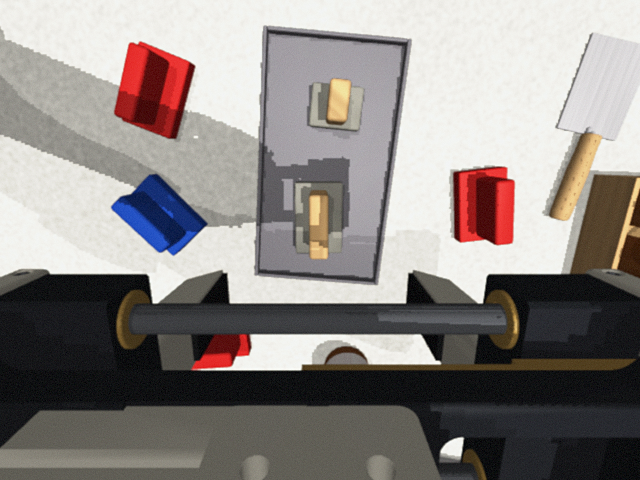

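The wide block stands upright in the tray at (318,217), and the small block is undisturbed at (337,103). The gripper is clear of both.

```bash
python3 -c "
from workcell import r
print(r.hand_in())"
```

```text
the job is handed in; nothing more can be done
None
```

I rubbed down the bed in one stroke from the control-panel end to the far end, sunk about 6–7 mm by force and height readings. The wide block is back in its tray, standing on its stone and let go. The small block looks undisturbed, and the job is handed in; no verdict came back.

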